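# Park the red bench stop

## Robot

A 6-joint arm with a two-finger parallel gripper is mounted at the origin on the work surface. World frame = base frame: x ahead of the robot, y to its left, z up, the work surface at z = 0. Lengths are in mm, angles in rad, forces in N, time in s.
With the tool pointing down it reaches from about 350 to 925 mm from the base axis. Payload 6.4 kg.
Tool frame: the origin (TCP) lies on the mounting face of the last link; the fingertips stand 173 mm ahead of it and the grasp point (between the pads) lies 155 mm ahead of it; z points along the fingers, y is the line along which they close (so a half turn about z gives the same grasp; the last joint's range is limited). The gripper opens to 85 mm and grips with 20 to 120 N. Pads are 22 mm wide; open, the fingers measure 114 mm over their backs; the gripper's body (76 mm by 85 mm) begins 54 mm behind the grasp point. The pads swing forward as they close: fully open they stand 13 mm farther back than shut.
Start: joints at [-1.455, 0.245, 1.558, -0, 1.339, -0.174], TCP at [185.749, -622.907, 404.69] pointing down, gripper open.
Joint ranges: [-3.13, 3.13], [-1.02, 2.26], [0.13, 2.54], [-0.95, 4.09], [0.21, 2.88], [-2.74, 2.74]. Speed limits (rad/s): [2.57, 2.57, 3.14, 3.14, 3.14, 3.14].

## Interface

Orientations are given as a rotation vector (axis times angle).
In Python, from workcell import robot gives the robot as it stands.
- The arm moves only by the shell command python3 -m jog 'ROWS' [FORCE]. ROWS is JSON, a list of rows, each a list of 3 entries, a list of its own where there are three numbers: the closure in counts, from 0 (fully open) to 255 (shut), then the shift along the tool's x, y, z in m, then the turn about the tool's z in rad. A call has 1 to 5 rows; each row shifts and turns the commanded pose from where the row before left it, along the tool's axes as they then stand; what a row does not reach is not made up. A row lasts 1/12 s, in which the tool goes at most 41.7 mm and 7.16 degrees, less where a joint would pass 70% of its speed; a pose out of reach is approached as far as the arm can. A call is refused whole if a number of a shift passes 0.0417 or a number of a turn 0.125, either way. A call with a gripper value outside its range is refused whole. The fingers move at their own pace and stop on an object; FORCE is the grip in N (left out, the last holds). Time passes only in rows, so rows that do not move let the fingers close. It gives the time, the measured TCP pose, the force, the opening and the grip force at its end, in the units of the state.
- robot.sense(): the state, without advancing time (a new reading comes with each control period).
- robot.camera(name): name is "scene" or "side" or "wrist"; returns a dict with "image" (480x640x3 uint8, red, green, blue), "depth" (480x640 float32, mm along the optical axis (not along the pixel's ray), 0 where there is no reading), "intrinsics" (3x3 intrinsics, pixels), "D" ([k1, k2, p1, p2, k3] as OpenCV has them; the pictures are not rectified), "position" and "rotation" of the camera in the world; the wrist camera has in their place "hand_eye" (4x4, takes a point from camera to tool coordinates, whose origin is the TCP and whose axes are the flange's). Camera axes: x right, y down, z forward; pixel columns grow to the right and rows downward; lengths in mm; the calibration is good to about 2 mm. A picture is of the moment at which its call begins: read the wrist's pose just before it.
- robot.close_job(): hands the job in; it is judged then, once.
The state is a dict: "clock": time; "qpos": joint angles; "qvel": joint speeds; "joint_torque": joint torques, N m; "position": TCP position; "tcp_rot": TCP orientation; "force": force on the tool from outside, world axes, zero at the start; "torque": the same for the moment, N m; "opening": opening from 0.0 (shut) to 1.0 (fully open); "grip_force": force on a finger pad.
Only numpy, scipy, OpenCV 4.12 (cv2) and the standard library are available. Lean on these libraries where they do the work, as an engineer would, in place of code of your own. Each camera call takes 0.05 s, during which the arm holds its last target. There are 200 camera calls.

## Task

A board is about to be laid across the bench and the red spring stop stands in its way. Push the red stop down into its housing and, while it is still held down, push the brass lock slide on that same housing all the way across by its high bridge, so that the slide's keeper bar traps the stop down when you let go. Leave the blue stop up.

Things in the scene. Friction and masses are not known exactly. Their poses are not given: they have to be found in the camera images.
- red_pad (a point): Centre of the top of the red-capped steel stop bar, 36 (x) x 110 mm (y), in a fixed grey housing 100 x 170, 40 high; top 34 mm above the housing (z = 74 mm) when up. Sinks with it. z up; +y along the bar: the way the slide closes. Shut fingertips pressed on the cap at y -20 mm, inside the slide's window, then dragged to +y meet the bridge and carry the slide along; the cap ends at y +55.
- red_stop (a joint): Depth the red stop is pressed in, m: 0 up, 0.030 hard bottom. Spring: 4 N at the top, 8.5 N at the bottom. The keeper bar passes over the stop only when it is 0.018 or deeper (0.022 to 0.029 is comfortable), else it butts against the bar's end. Trapped, the stop rests at about 0.018.
- red_slide (a joint): Travel to +y of the brass slide, m: 0 open (starts 0-0.010), 0.040 shut; moves at 2 N, stays put. Frame round the bar: 2 rails 54 mm apart, 12 high; low keeper bar at -y, 14 wide, 16-26 mm above housing; high bridge over the bar, 10 thick, 38-50 mm above housing. Open, the window spans y -67 (keeper) to +9 mm (bridge face) from red_pad; moves with the slide. Keeper is over the stop from 0.012.
- blue_pad (a point): Centre of the top of the blue-capped stop; stop, housing, slide and axes otherwise the same as the red one's. To be left up.
Not all that is in view belongs to the job. Leave any orange look-alike of the part that bears red_pad alone.

How it is judged (in metres and radians):
On the way, in this order (a step that is already met when the one before it is completed fails the run):
1. the red stop is pressed into its housing (value of joint red_stop above 0.016 m), for 0.1 s.
2. the lock slide is pushed across over the pressed stop (value of joint red_slide above 0.026 m and value of joint red_stop above 0.014 m), for 0.1 s.
At the end, for the whole second after the job is handed in: The red stop is down (pressed in more than 14 mm) and stays at rest, held by the keeper bar alone, with its lock slide more than 26 mm across of its 40 mm; the blue stop is still up (within 10 mm of where it stood) (all of step 2 and velocity of joint red_stop between -0.01 and 0.01 m/s and distance of blue_pad from where it was at the start of the episode below 0.01 m); the robot touches nothing.
It fails at once if the blue stop is pushed in by more than 10 mm (distance of blue_pad from where it was at the start of the episode above 0.01 m).
It also fails if it takes over 32 s, if anything falls off the work surface, if the arm or the gripper's body presses on something with over 40 N, if the wrist force passes 120 N, or if a joint passes its speed limit or range.

## Working session

There is one attempt and no reset: what is moved stays moved. The work goes in short steps, Python scripts to look and compute and a shell command to move; the robot and the scene stay as the last step left them, time stands still between calls to the robot, and variables do not carry over. Pictures are saved under pics/ and viewed, at most 10 in all, crops included, and the job is handed in when it is done.

```bash
mkdir -p pics; cat > h.py <<'E'
import numpy as np, cv2, pickle
from workcell import robot
from scipy.spatial.transform import Rotation as R
def grab(n):
    s=robot.sense(); c=robot.camera(n)
    if 'hand_eye' in c:
        T=np.eye(4); T[:3,:3]=R.from_rotvec(s['tcp_rot']).as_matrix(); p=np.array(s['position'])
        T[:3,3]=p*(1000 if np.abs(p).max()<5 else 1); T=T@np.array(c['hand_eye']); c['P']=T[:3,3]; c['Rm']=T[:3,:3]
    else:
        c['P']=np.array(c['position']); r=np.array(c['rotation']); c['Rm']=r if r.shape==(3,3) else R.from_rotvec(r).as_matrix()
    pickle.dump(c,open(f'{n}.pkl','wb')); return c
def load(n): return pickle.load(open(f'{n}.pkl','rb'))
def world(c,uv,z=None):
    uv=np.asarray(uv,float).reshape(-1,2)
    n=cv2.undistortPoints(uv[:,None],np.array(c['intrinsics']),np.array(c['D']))[:,0]
    r=np.c_[n,np.ones(len(n))]
    if z is None:
        d=np.array([c['depth'][int(v),int(u)] for u,v in uv]); return c['P']+(r*d[:,None])@c['Rm'].T
    r=r@c['Rm'].T; return c['P']+r*((z-c['P'][2])/r[:,2])[:,None]
E
python3 - <<'E'
from h import *
s=robot.sense(); print(s)
for n in('scene','side','wrist'):
    c=grab(n); print(n,c['P'],c['Rm'][:,2]); cv2.imwrite(f'pics/{n}0.png',c['image'][:,:,::-1])
a=[cv2.resize(cv2.imread(f'pics/{n}0.png'),(640,480)) for n in('scene',)]
E
```

```text
{'clock': 0.0, 'qpos': array([-1.45512281e+00,  2.45830486e-01,  1.55903922e+00, -2.84754391e-05,
        1.33871410e+00, -1.74061046e-01]), 'qvel': array([ 0.00032341, -0.00012614, -0.00010692, -0.00108757, -0.00023046,
       -0.00061635]), 'joint_torque': array([-2.18396883e-03, -4.29517472e+01, -3.26129544e+01, -2.88951787e-04,
        5.29508747e-03, -1.83905524e-05]), 'position': array([ 185.70404427, -622.66447982,  403.55594333]), 'tcp_rot': array([-3.10671296e+00, -4.53246553e-01, -4.77648558e-05]), 'force': array([ 0.75539306, -0.18242912, -0.075498  ]), 'torque': array([ 0.00214199,  0.02469924, -0.03348916]), 'grip_force': 0.0, 'opening': 1.0034904511414375}
scene [971.47926697 293.45775583 764.04821737] [-0.56263865 -0.38700816 -0.73052203]
side [-72.68175753 760.62006259 731.23078279] [ 0.4451019  -0.70838412 -0.54779215]
wrist [ 261.50668671 -599.05743234  372.93424929] [-0.29383497 -0.08590913 -0.95198773]
```

View pics/scene0.png

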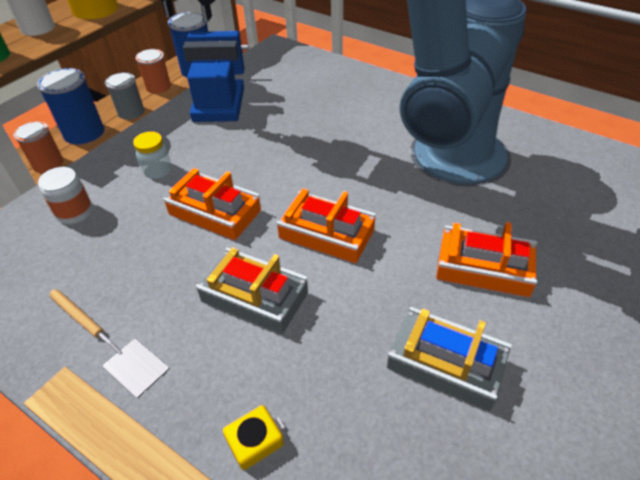

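View pics/side0.png

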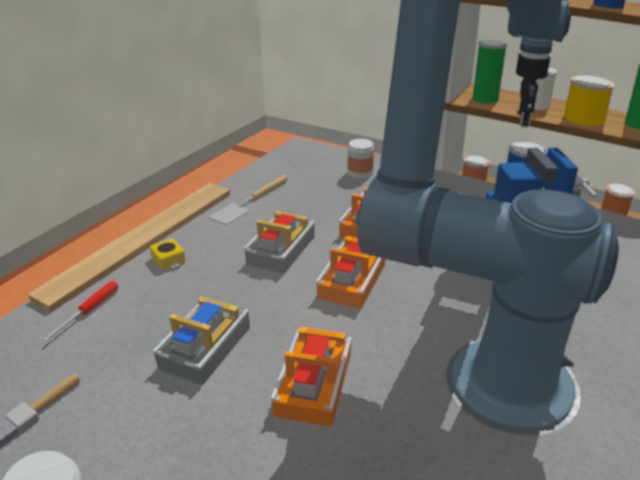

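The scene view shows four red-capped stops. Three sit in orange housings, at (212,200), (327,222) and (490,258). One sits in a grey housing with a brass slide, at (250,285), and that one fits the description. Blue is at (450,355). In the side view the red one is at (280,238).

```bash
python3 - <<'E'
from h import *
for n,(u0,u1,v0,v1) in dict(scene=(195,310,240,330),side=(243,318,205,270)).items():
    c=load(n); h=cv2.cvtColor(c['image'],cv2.COLOR_RGB2HSV)
    m=(((h[...,0]<5)|(h[...,0]>174))&(h[...,1]>180)&(h[...,2]>90)).astype(np.uint8)
    k=np.zeros_like(m); k[v0:v1,u0:u1]=m[v0:v1,u0:u1]
    v,u=np.nonzero(k); w=world(c,np.c_[u,v],74)
    d=world(c,np.c_[u,v]); print(n,len(u),'depth z med',np.median(d[:,2]),'xy med',np.median(d,0))
    r=cv2.minAreaRect(w[:,:2].astype(np.float32)); print(r); print(cv2.boxPoints(r))
    L=cv2.resize(c['image'][v0-10:v1+10,u0-10:u1+10,::-1],None,fx=5,fy=5,interpolation=cv2.INTER_CUBIC)
    cv2.imwrite(f'pics/{n}c.png',L)
    # blue
    b=((h[...,0]>100)&(h[...,0]<125)&(h[...,1]>180)&(h[...,2]>120)).astype(np.uint8); b[:300 if n=='scene' else 290]=0
    if n=='side': b[:,260:]=0
    v,u=np.nonzero(b); w=world(c,np.c_[u,v],74); print('blue',cv2.minAreaRect(w[:,:2].astype(np.float32)))
E
```

```text
scene 811 depth z med 74.47589169074013 xy med [ 586.96158755 -136.46662891   74.47589169]
((585.5172119140625, -129.02166748046875), (35.35441207885742, 107.2745361328125), 8.62452220916748)
[[ 559.9966   -78.64176]
 [ 576.08325 -184.70328]
 [ 611.03784 -179.40158]
 [ 594.9512   -73.34006]]
blue ((521.1535034179688, 216.754638671875), (35.273643493652344, 110.19668579101562), 7.434423923492432)
side 168 depth z med 74.15472789494146 xy med [ 585.1397352  -149.30949212   74.15472789]
((585.0828247070312, -125.86402893066406), (32.672454833984375, 101.35868072509766), 8.766683578491211)
[[ 561.2133   -78.26659]
 [ 576.66156 -178.44112]
 [ 608.95233 -173.46147]
 [ 593.5041   -73.28694]]
blue ((517.7794799804688, 221.09384155273438), (30.136699676513672, 101.12409210205078), 6.113225936889648)
```

View pics/scenec.png

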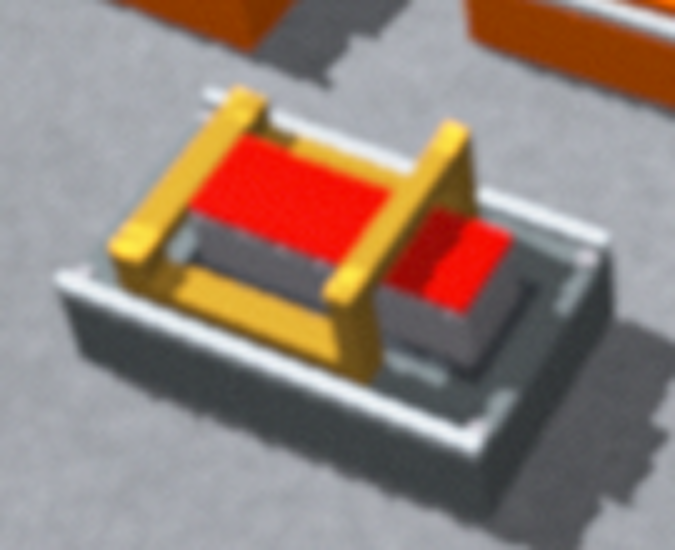

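The crop confirms a grey housing with a brass slide and a red cap. The keeper is at the left (image left, world −y) and the bridge is right of centre. The bar centre is about (585.5, −128.5) and +y points along (−0.15, 0.989). I'll move above the press point.

```bash
for i in 1 2 3; do :; done
python3 -m jog '[[255,[0.030,-0.0195,0],0],[255,[0.030,-0.0195,0],0],[255,[0.030,-0.0195,0],0],[255,[0.030,-0.0195,0],0],[255,[0.030,-0.0195,0],0]]' 60
python3 -m jog '[[255,[0.030,-0.0195,0],0],[255,[0.030,-0.0195,0],0],[255,[0.030,-0.0195,0],0],[255,[0.030,-0.0195,0],0],[255,[0.030,-0.0195,0],0]]'
python3 -m jog '[[255,[0.030,-0.0195,0],0],[255,[0.030,-0.0195,0],0],[255,[0.030,-0.0195,0],0],[255,[0.030,-0.0195,0],0],[255,[0.030,-0.0195,0],0]]'
python3 -m jog '[[255,[0,0,0.01],-0.12],[255,[0,0,0.01],-0.12],[255,[0,0,0.01],-0.12],[255,[0,0,0.01],-0.12],[255,[0,0,0.01],-0.12]]'
python3 -m jog '[[255,[0,0,0.01],-0.12],[255,[0,0,0.01],-0.12],[255,[0,0,0.01],-0.12],[255,[0,0,0.01],-0.12],[255,[0,0,0.01],-0.12]]'
python3 -m jog '[[255,[0,0,0],-0.115],[255,[0,0,0],-0.116],[255,[0,0,0],0],[255,[0,0,0],0]]'
cat > st.py <<'E'
from h import *
import sys
s=robot.sense(); m=R.from_rotvec(s['tcp_rot']).as_matrix(); p=np.array(s['position'])
a=np.array([-.15,.989,0]); c=np.array([585.5,-128.5,74]); tip=p+173*m[:,2]
b=np.array([.989,.15,0]); t=c-20*a
print('t',s['clock'],'tip',tip.round(1),'yaw',np.degrees(np.arctan2(m[1,0],m[0,0])).round(2),'tilt',m[:,2].round(4),'F',np.round(s['force'],1),'open',s['opening'])
print('local x,y of tip',((tip-c)@b).round(1),((tip-c)@a).round(1),'shift to press pt in tool',(m.T@(t-tip)).round(1), s['qpos'].round(2))
E
python3 st.py
python3 - <<'E'
from h import *
c=grab('wrist'); cv2.imwrite('pics/w1.png',c['image'][:,:,::-1])
E
```

```text
clock: 0.57
position: [302.3, -485.2, 404.3]
tcp_rot: [-3.108, -0.453, 0.0]
force: [-0.2, 0.2, 0.5]
opening: 0.294
grip_force: 0.0
clock: 0.98
position: [418.3, -348.7, 404.5]
tcp_rot: [-3.108, -0.453, 0.0]
force: [1.4, -1.5, 0.2]
opening: 0.003
grip_force: 0.0
clock: 1.4
position: [534.2, -212.3, 404.5]
tcp_rot: [-3.109, -0.454, 0.0]
force: [0.3, -0.8, 0.2]
opening: 0.002
grip_force: 0.0
clock: 1.82
position: [533.4, -213.7, 353.8]
tcp_rot: [-2.831, -1.361, 0.001]
force: [-1.2, -0.1, -0.2]
opening: -0.003
grip_force: 0.0
clock: 2.23
position: [533.3, -213.9, 303.9]
tcp_rot: [-2.303, -2.136, 0.0]
force: [-0.2, 0.5, -0.3]
opening: 0.003
grip_force: 0.0
clock: 2.57
position: [533.3, -214.0, 304.5]
tcp_rot: [-2.052, -2.378, 0.0]
force: [-0.2, 0.3, 0.5]
opening: 0.003
grip_force: 0.0
t 2.5667 tip [ 533.3 -213.9  131.5] yaw 98.43 tilt [-4.e-04  2.e-04 -1.e+00] F [-0.2  0.3  0.5] open 0.0028552641099971274
local x,y of tip -64.5 -76.7 shift to press pt in tool [56.8 64.3 57.5] [-0.58  0.18  1.83 -0.    1.13 -0.73]
```

View pics/w1.png

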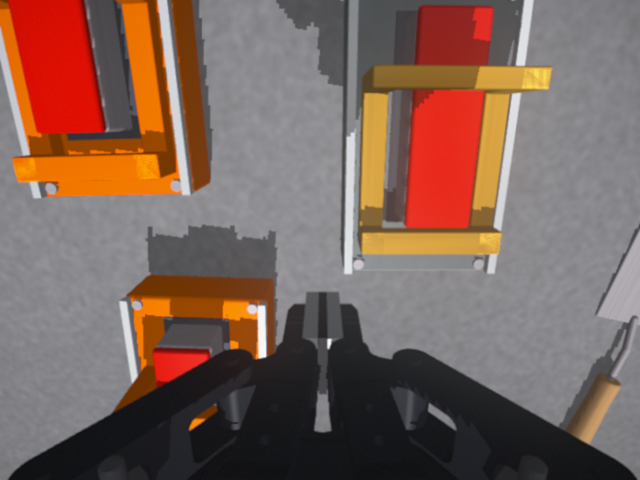

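The wrist view shows the red bar at (405–490, 5–228), with the bridge at row 78 and the keeper at row 240. I'll cross-check its position, then shift over it.

```bash
python3 - <<'E'
from h import *
c=load('wrist'); w=world(c,[[407,228],[472,228],[420,6],[492,9]],74); print(w.round(1)); o=np.array([585.5,-128.5,74])
print('local',np.c_[(w-o)@[.989,.15,0],(w-o)@[-.15,.989,0]].round(1))
# bridge top near face (z=90) and keeper
w=world(c,[[380,90],[545,90]],90); print('bridge local y',((w-o)@[-.15,.989,0]).round(1))
E
python3 -m jog '[[255,[0.018,0.022,0],0],[255,[0.020,0.022,0],0],[255,[0.019,0.020,0],0],[255,[0,0,0.015],0],[255,[0,0,0.010],0]]'
python3 -m jog '[[255,[0,0,0],0],[255,[0,0,0],0]]'; python3 st.py
```

```text
[[ 577.3 -186.    74. ]
 [ 613.  -180.7   74. ]
 [ 560.3  -78.7   74. ]
 [ 594.3  -74.6   74. ]]
local [[-16.8 -55.6]
 [ 19.4 -55.7]
 [-17.5  53. ]
 [ 16.8  52. ]]
bridge local y [14.8 15.1]
clock: 3.03
position: [588.8, -146.9, 279.5]
tcp_rot: [2.048, 2.381, 0.0]
force: [-0.7, -0.9, -1.1]
opening: 0.0
grip_force: 0.0
clock: 3.2
position: [587.5, -148.3, 278.6]
tcp_rot: [-2.049, -2.378, 0.001]
force: [0.3, -0.3, 1.0]
opening: 0.001
grip_force: 0.0
t 3.2 tip [ 587.1 -148.2  105.6] yaw 98.51 tilt [-2.3e-03  9.0e-04 -1.0e+00] F [ 0.3 -0.3  1. ] open 0.0007819106241083699
local x,y of tip -1.3 -19.7 shift to press pt in tool [-0.4  1.4 31.6] [-0.43  0.29  1.75 -0.    1.1  -0.58]
```

Position agrees to about 1 mm. Now I'll press to about 25 mm depth (tip z ≈ 49).

```bash
python3 -m jog '[[255,[0,0.001,0.010],0],[255,[0,0,0.010],0],[255,[0,0,0.008],0],[255,[0,0,0.006],0],[255,[0,0,0.005],0]]'
python3 -m jog '[[255,[0,0,0.005],0],[255,[0,0,0.005],0],[255,[0,0,0.005],0],[255,[0,0,0.003],0],[255,[0,0,0],0]]'
python3 -m jog '[[255,[0,0,0],0],[255,[0,0,0],0],[255,[0,0,0],0]]'; python3 st.py
```

```text
clock: 3.62
position: [588.9, -148.2, 240.0]
tcp_rot: [-2.048, -2.38, 0.002]
force: [-3.4, -0.7, 5.4]
opening: -0.001
grip_force: 2.6
clock: 4.03
position: [588.9, -148.1, 222.5]
tcp_rot: [-2.048, -2.381, 0.002]
force: [-4.6, -0.3, 7.3]
opening: 0.001
grip_force: 3.6
clock: 4.28
position: [588.9, -148.1, 223.1]
tcp_rot: [-2.048, -2.381, 0.002]
force: [-5.2, 0.2, 7.3]
opening: 0.001
grip_force: 3.6
t 4.2833 tip [ 588.6 -148.1   50.1] yaw 98.6 tilt [-0.002  0.    -1.   ] F [-5.2  0.2  7.3] open 0.0011130606453496582
local x,y of tip 0.1 -19.8 shift to press pt in tool [ -0.2  -0.2 -23.9] [-0.43  0.37  1.77 -0.    1.01 -0.58]
```

```bash
python3 -m jog '[[255,[0.006,0,0.001],0],[255,[0.006,0,0],0],[255,[0.006,0,0],0],[255,[0.005,0,0],0],[255,[0.005,0,0],0]]'
python3 -m jog '[[255,[0.005,0,0],0],[255,[0.005,0,0],0],[255,[0.005,0,0],0],[255,[0.004,0,0],0],[255,[0,0,0],0]]'; python3 st.py
```

```text
clock: 4.7
position: [586.5, -121.7, 224.1]
tcp_rot: [2.043, 2.376, 0.0]
force: [1.8, -7.5, 5.6]
opening: 0.003
grip_force: 3.5
clock: 5.12
position: [583.6, -102.6, 224.0]
tcp_rot: [2.043, 2.376, 0.001]
force: [-0.2, -4.6, 7.1]
opening: 0.003
grip_force: 3.5
t 5.1167 tip [ 584.7 -103.3   51. ] yaw 98.62 tilt [ 0.0061 -0.0044 -1.    ] F [-0.2 -4.6  7.1] open 0.003206143552066377
local x,y of tip 3.0 25.0 shift to press pt in tool [-45.2  -2.8 -22.8] [-0.36  0.34  1.81 -0.    0.99 -0.51]
```

```bash
python3 -m jog '[[255,[0.004,-0.001,0],0],[255,[0.004,-0.001,0],0],[255,[0.003,0,0],0],[255,[0.002,0,0],0],[255,[0,0,0],0]]'; python3 st.py
python3 - <<'E'
from h import *
c=grab('scene'); cv2.imwrite('pics/s2.png',cv2.resize(c['image'][220:350,180:330,::-1],None,fx=4,fy=4,interpolation=cv2.INTER_CUBIC))
E
```

```text
clock: 5.53
position: [580.3, -91.4, 224.7]
tcp_rot: [2.04, 2.373, -0.001]
force: [2.1, -11.8, 7.1]
opening: -0.0
grip_force: 9.0
t 5.5333 tip [581.7 -92.8  51.7] yaw 98.63 tilt [ 0.0085 -0.008  -0.9999] F [  2.1 -11.8   7.1] open -0.000153308418313241
local x,y of tip 1.6 35.9 shift to press pt in tool [-56.1  -1.5 -21.8] [-0.35  0.33  1.82 -0.01  0.98 -0.5 ]
```

View pics/s2.png

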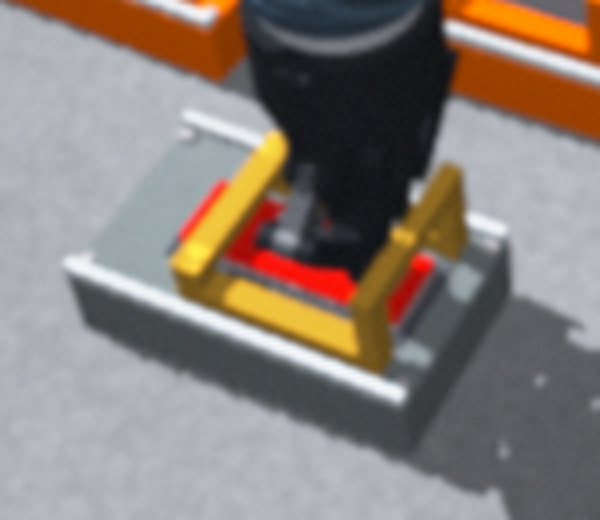

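The picture shows the keeper now lying across the depressed bar at about (235,205), with the red end visible beyond it. The bridge sits at the far end against the fingers. The 12 N push means the slide is at its end stop. I'll ease back and lift.

```bash
python3 -m jog '[[255,[-0.004,0,0],0],[255,[-0.004,0,0],0],[255,[-0.004,0,-0.003],0],[255,[0,0,-0.005],0],[255,[0,0,-0.008],0]]'
python3 -m jog '[[255,[0,0,-0.02],0],[255,[0,0,-0.03],0],[255,[0,0,-0.04],0],[255,[0,0,-0.04],0],[255,[0,0,-0.02],0]]'
python3 -m jog '[[255,[0,0,0],0],[255,[0,0,0],0],[255,[0,0,0],0]]'; python3 st.py
python3 - <<'E'
from h import *
c=grab('scene'); cv2.imwrite('pics/s3.png',cv2.resize(c['image'][220:350,180:330,::-1],None,fx=4,fy=4,interpolation=cv2.INTER_CUBIC))
h=cv2.cvtColor(c['image'],cv2.COLOR_RGB2HSV); m=((h[...,0]<5)|(h[...,0]>174))&(h[...,1]>180)&(h[...,2]>90)
m[:240]=m[330:]=0; m[:,:195]=m[:,310:]=0; v,u=np.nonzero(m); print('red z',np.median(world(c,np.c_[u,v])[:,2]))
E
```

```text
clock: 6.0
position: [580.0, -100.8, 237.5]
tcp_rot: [-2.049, -2.381, 0.0]
force: [0.1, 0.5, 0.5]
opening: -0.004
grip_force: 0.0
clock: 6.42
position: [580.6, -100.9, 393.3]
tcp_rot: [2.044, 2.376, 0.004]
force: [0.7, 0.6, 1.2]
opening: -0.001
grip_force: 0.0
clock: 6.67
position: [579.5, -100.6, 386.2]
tcp_rot: [-2.047, -2.38, 0.001]
force: [0.3, -0.8, -0.7]
opening: 0.0
grip_force: 0.0
t 6.6667 tip [ 579.2 -100.5  213.2] yaw 98.59 tilt [-2.2e-03  8.0e-04 -1.0e+00] F [ 0.3 -0.8 -0.7] open 0.00022239175021957153
local x,y of tip -2.1 28.6 shift to press pt in tool [-48.8   2.4 139.2] [-0.36  0.12  1.74 -0.    1.29 -0.51]
red z 56.68477771823325
```

View pics/s3.png

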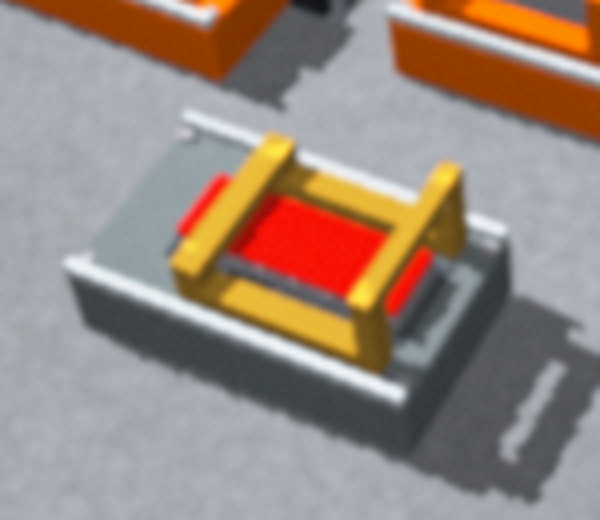

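The picture shows the bar trapped under the keeper at (235,205). The cap is at z ≈ 56.7, about 17.5 mm down, with the slide across and the gripper clear. Handing in.

```bash
python3 -c "
from workcell import robot
print(robot.close_job())"
```

```text
the job is handed in; nothing more can be done
None
```

The red stop is held down by the keeper bar (about 17.5 mm deep by camera, slide pushed to its end stop), the blue stop was never approached, and the job is handed in; no verdict came back.

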